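Lay out spare parts at three repair stations

TASK

Get the three opened devices ready for reassembly by laying each spare part squarely inside the printed outline where it belongs: the battery between the two halves of the handheld radio, its long side running from one half to the other; the speaker driver to the left of the round smart speaker; and the circuit board behind the small computer case, its long side parallel to the case's long side. Set the heat sink, fins up, centred on top of the board. Left and behind are as seen from the robot looking out over the bench (behind = on the far side of the case); everything ends flat and let go, and the screw pot, the tape roll and the loupe stay where they are.

Things in the scene. Friction and masses are not known exactly. Their poses are not given: they have to be found in the camera images.
- battery: Loose battery pack: grey rectangular block, 62 (x) x 40 (y) x 16 mm high, with a black contact band at one end of its long (x) axis; 70-120 g. Origin: centre of its underside, z up. Which end points where does not matter.
- driver: Loose round loudspeaker driver, cone up: dark steel, 44 mm diameter at the rim (from 11 to 24 mm above its underside), narrower magnet (34 mm diameter) below, 24 mm high; 75-135 g. Origin: centre of its underside, z up; its yaw has no meaning.
- board: Loose circuit board on a black plastic carrier: rectangular block 44 (x) x 56 (y) x 12 mm high, green flat top with a small black chip at its centre; 45-80 g. Origin: centre of its underside, z up. Which end points where does not matter.
- heatsink: Loose finned aluminium heat sink, 36 x 36 x 22 mm high, fins up and running along its x; can be gripped across either pair of sides; 45-80 g. Origin: centre of its underside, z up.
- radio_station: Fixed grey mat 140 (x) x 216 (y) x 3 mm with an opened handheld radio: two flat halves, 125 (x) x 58 (y) mm, 8 mm high above the mat, centred at y = +75 (white) and -75 mm (black). Between them, at the mat's centre, a white outline 60 (x) x 82 (y) mm for the battery, its long axis along y. Origin: centre of mat's underside; x away from the robot, y to its left, yaw up to 0.18 rad.
- speaker_station: Fixed grey mat 100 (x) x 224 (y) x 3 mm with an opened round smart speaker, 76 mm diameter, 26 mm high above the mat, at its centre. White circles of 64 mm diameter centred at y = +76 mm (left of the speaker: the driver's place) and y = -76 mm (right: stays empty). Origin: centre of mat's underside; x away from the robot, y to its left, yaw up to 0.18 rad.
- case_station: Fixed grey mat 152 (x) x 182 (y) x 3 mm; open computer case 66 x 96 mm, 25 mm above the mat, centred at (-31, -31) mm. White outlines: 64 (x) x 76 (y) mm centred at (39, -31) mm, behind the case (board's place, board's x along mat's x), and 64 x 60 mm at (-31, 54) mm, left of it (stays empty). Origin: centre of mat's underside; x away from the robot, y to its left, yaw up to 0.18 rad.
- screw_pot: Bystander, loose: small round screw jar with a metal lid, 26 mm diameter, 22 mm high, standing near the middle of the parts. Origin: centre of its underside. Leave alone.
- tape_roll: Bystander, loose: tan ring of tape lying flat, 60 mm outside diameter, 40 mm hole, 19 mm high. Origin: centre of its underside. Leave alone.
- loupe: Bystander, loose: black eyepiece magnifier standing upright, 38 mm diameter foot, 34 mm high. Origin: centre of its underside. Leave alone.
There are look-alikes about, which are no part of the job. What is shaped like the case_station but purple is not meant.

How it is judged (in metres and radians):
At the end, for the whole second after the job is handed in: Battery, driver and board each lie flat within 12 mm of the centre of their outline (along its x and y), battery and board within 0.3 rad of square; the heat sink rests on the board, within 10 mm of its centre. All upright within 0.1 rad, at rest and released (x of battery in the frame of radio_station between -0.012 and 0.012 m and y of battery in the frame of radio_station between -0.012 and 0.012 m and z of battery in the frame of radio_station between -0.001 and 0.007 m and angle between the x axis of battery and the y axis of radio_station, either way round below 0.3 rad and x of driver in the frame of speaker_station between -0.012 and 0.012 m and y of driver in the frame of speaker_station between 0.064 and 0.088 m and z of driver in the frame of speaker_station between -0.001 and 0.007 m and x of board in the frame of case_station between 0.027 and 0.051 m and y of board in the frame of case_station between -0.043 and -0.019 m and z of board in the frame of case_station between -0.001 and 0.007 m and angle between the x axis of board and the x axis of case_station, either way round below 0.3 rad and horizontal distance between heatsink and board below 0.01 m and z of heatsink in the frame of board between 0.008 and 0.016 m and angle between each of battery, driver, board, heatsink's own z axis and vertical below 0.1 rad and linear speed of each of battery, driver, board, heatsink below 0.02 m/s and angular speed of each of battery, driver, board, heatsink below 0.2 rad/s); the robot touches nothing.
It fails at once if the screw pot, tape roll or loupe is shifted by more than 20 mm (distance of any of screw_pot, tape_roll, loupe from where it was at the start of the episode above 0.02 m).
It also fails if it takes over 112 s, if anything falls off the work surface, if the arm or the gripper's body presses on something with over 40 N, if the wrist force passes 120 N, or if a joint passes its speed limit or range.

ROBOT

A 6-joint arm with a two-finger parallel gripper is mounted at the origin on the work surface. World frame = base frame: x ahead of the robot, y to its left, z up, the work surface at z = 0. Lengths are in mm, angles in degrees, forces in N, time in s.
With the tool pointing down it reaches from about 300 to 850 mm from the base axis. Payload 4.2 kg.
Tool frame: the origin (TCP) lies midway between the tips of the shut fingers; the grasp point (between the pads) lies 19 mm behind it; z points along the fingers, y is the line along which they close (so a half turn about z gives the same grasp; the last joint's range is limited). The gripper opens to 91 mm and grips with 3 to 60 N. Pads are 32 mm wide; open, the fingers measure 118 mm over their backs; the gripper's body (76 mm by 178 mm) begins 60 mm behind the grasp point.
Start: joints at [-66.062, 18.312, 89.639, -0, 72.044, -1.146], TCP at [243.775, -520.785, 213.976] pointing down, gripper open.
Joint ranges: [-177.97, 177.97], [-48.28, 115.42], [12.27, 149.76], [-77.06, 257.06], [2.81, 150.46], [-146.56, 146.56]. Speed limits (degrees/s): [147.25, 147.25, 180, 180, 180, 180].

INTERFACE

Orientations are given as [roll, pitch, yaw] about the fixed x, y, z axes, in that order (R = Rz(yaw) Ry(pitch) Rx(roll)).
In Python, from workcell import env gives the robot as it stands.
- The arm moves only by the shell command python3 -m jog 'ROWS' [FORCE]. ROWS is a JSON object of lists of equal length, an entry for each row: "jaw": the finger opening in mm, from 0 to 91.2; "slide": the shift along the tool's x, y, z in units of 30 mm (1.0 is 30 mm), a list of three; "spin": the turn about the tool's z in units of 8 degrees (1.0 is 8 degrees). In form: {"jaw": [jaw, ...], "slide": [[dx, dy, dz], ...], "spin": [spin, ...]}. A call has 1 to 10 rows; each row shifts and turns the commanded pose from where the row before left it, along the tool's axes as they then stand; what a row does not reach is not made up. A row lasts 1/10 s, in which the tool goes at most 50 mm and 8.59 degrees, less where a joint would pass 70% of its speed; a pose out of reach is approached as far as the arm can. A call is refused whole if a number of a shift passes 1 or a number of a turn 1, either way. A call with a gripper value outside its range is refused whole. The fingers move at their own pace and stop on an object; FORCE is the grip in N (left out, the last holds). Time passes only in rows, so rows that do not move let the fingers close. It gives the time, the measured TCP pose, the force, the opening and the grip force at its end, in the units of the state.
- env.state(): the state, without advancing time (a new reading comes with each control period).
- env.grab_frame(name): name is "scene" or "top" or "wrist"; returns the picture (420x560x3 uint8, red, green, blue); there is no depth.
- env.camera_model(name): a dict with "fx", "fy", "cx", "cy" (pixels), "camera_from_world" (4x4, takes a point from world to camera coordinates). Camera axes: x right, y up, looking along -z (the intrinsics and any distortion apply to the point x, -y, -z); pixel columns grow to the right and rows downward; lengths in mm; the calibration is good to about 2 mm. A picture is of the moment at which its call begins: read the wrist's pose just before it. camera_model takes no time and is no camera call; for the wrist camera it gives the pose at the moment of the call.
- env.job_done(): hands the job in; it is judged then, once.
The state is a dict: "time_s": time; "qpos": joint angles; "qvel": joint speeds; "effort": joint torques, N m; "ee_pos": TCP position; "ee_rot": TCP orientation; "force": force on the tool from outside, world axes, zero at the start; "torque": the same for the moment, N m; "gripper_width": finger opening in mm; "gripper_force": force on a finger pad.
Only numpy, scipy, OpenCV 4.12 (cv2) and the standard library are available. Lean on these libraries where they do the work, as an engineer would, in place of code of your own. Each camera call takes 0.05 s, during which the arm holds its last target. There are 200 camera calls.

## Working session

There is one attempt and no reset: what is moved stays moved. The work goes in short steps, Python scripts to look and compute and a shell command to move; the robot and the scene stay as the last step left them, time stands still between calls to the robot, and variables do not carry over. Pictures are saved under pics/ and viewed, at most 14 in all, crops included, and the job is handed in when it is done.

```bash
ls; mkdir -p pics; python3 - <<'E'
from workcell import env
import cv2
for n in("top","scene"):
    im=env.grab_frame(n); cv2.imwrite(f"pics/{n}0.png",im[:,:,::-1])
    m=env.camera_model(n); print({k:(v if k!='camera_from_world' else [[round(float(a),4) for a in r] for r in v]) for k,v in m.items()})
s=env.state(); print(s['time_s'],s['ee_pos'],s['ee_rot'],s['gripper_width'])
E
```

```text
pics
{'fx': 540.3479527298716, 'fy': 540.3479527298716, 'cx': 272.53309407712334, 'cy': 218.17774534274812, 'camera_from_world': [[-0.0025, -0.9997, -0.0239, 71.036], [0.9917, -0.0056, 0.1286, -441.6696], [-0.1287, -0.0234, 0.9914, -1286.6704], [0.0, 0.0, 0.0, 1.0]]}
{'fx': 501.4366079192741, 'fy': 501.4366079192741, 'cx': 279.9796524866756, 'cy': 219.67710362178593, 'camera_from_world': [[0.8825, 0.47, 0.0154, -435.8498], [-0.4041, 0.7411, 0.5362, 139.885], [0.2406, -0.4795, 0.8439, -1199.8626], [0.0, 0.0, 0.0, 1.0]]}
0.1 [ 243.57268522 -520.36094548  213.21397111] [-1.79910232e+02 -3.08224012e-03  2.50820820e+01] 91.08812118244566
```

View pics/top0.png

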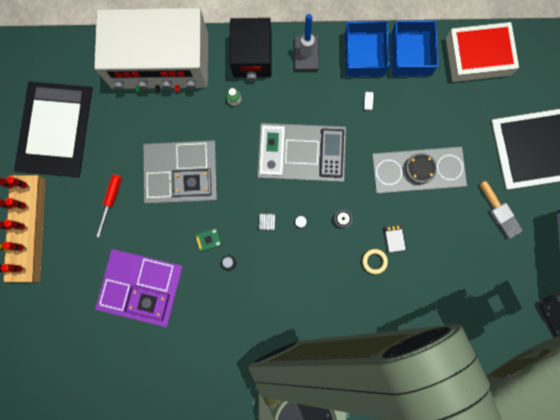

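View pics/scene0.png

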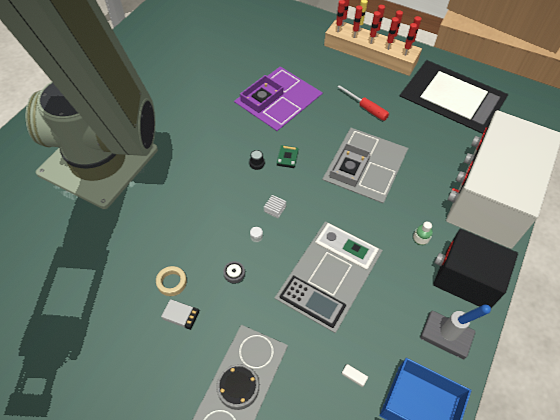

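The top view (up = +x, left = +y) shows the following:
- **Mats:** grey case mat at (180,171), radio at (303,152), speaker at (420,168).
- **Parts:** board (208,240), heat sink (267,222), driver (343,218), battery (395,240).
- **Bystanders:** pot (300,222), tape (375,262), loupe (228,263).

There are two case-like mats, the grey one at (180,171) and the purple one at (140,287). The grey one is meant. I'll enlarge to confirm and measure.

```bash
python3 - <<'E'
import cv2
im=cv2.imread("pics/top0.png")
for k,(x,y) in {"L":(130,130),"R":(290,130)}.items():
    c=cv2.resize(im[y:y+150,x:x+190],None,fx=4,fy=4,interpolation=cv2.INTER_CUBIC)
    for i in range(0,190,10): cv2.line(c,(i*4,0),(i*4,8 if i%50 else 16),(0,255,255),1)
    for i in range(0,150,10): cv2.line(c,(0,i*4),(8 if i%50 else 16,i*4),(0,255,255),1)
    cv2.imwrite(f"pics/top_{k}.png",c)
E
```

```text
(no output)
```

View pics/top_L.png

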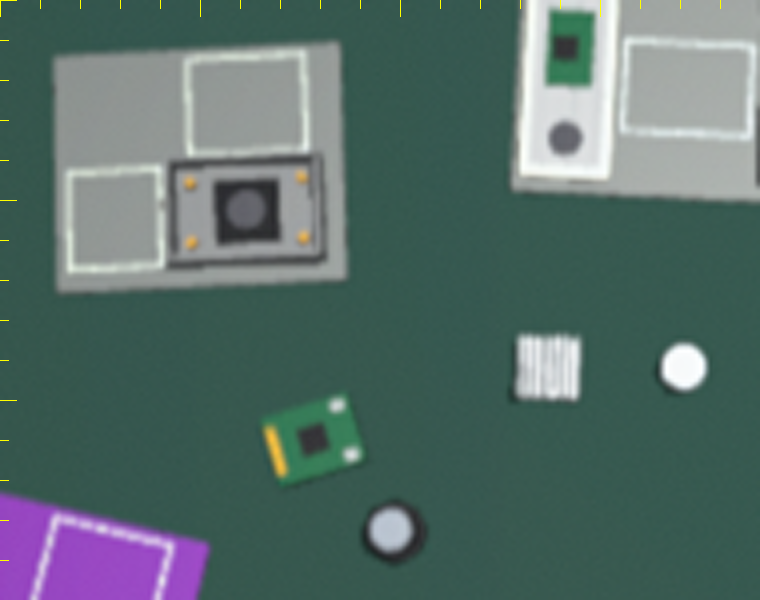

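View pics/top_R.png

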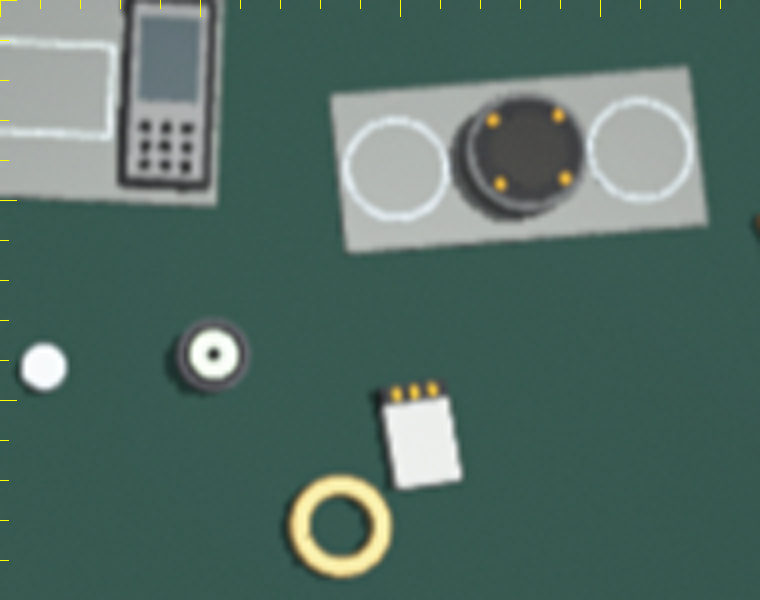

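The crops confirm that the grey case mat is the target, since the other one is purple. All outlines and parts read clearly. Next I compute the positions.

```bash
cat > h.py <<'E'
import numpy as np
from workcell import env
def px2w(uv,z,m):
    T=np.array(m['camera_from_world'],float); R,t=T[:3,:3],T[:3,3]; uv=np.atleast_2d(np.array(uv,float)); o=-R.T@t; out=[]
    for u,v in uv:
        d=R.T@np.array([(u-m['cx'])/m['fx'],-(v-m['cy'])/m['fy'],-1]); out.append(o+d*(z-o[2])/d[2])
    return np.array(out)[:,:2]
def fit(model,pts): # rigid 2D: world = R model + t
    a=np.array(model,float);b=np.array(pts,float);ca,cb=a.mean(0),b.mean(0)
    H=(a-ca).T@(b-cb); th=np.arctan2(H[0,1]-H[1,0],H[0,0]+H[1,1])
    R=np.array([[np.cos(th),-np.sin(th)],[np.sin(th),np.cos(th)]]); t=cb-R@ca
    return t,np.degrees(th),np.linalg.norm(b-(a@R.T+t),axis=1)
E
python3 - <<'E'
from h import *
np.set_printoptions(precision=1,suppress=True)
m=env.camera_model("top")
L=lambda p:np.array(p)/4+[130,130]-0.375
Rr=lambda p:np.array(p)/4+[290,130]-0.375
def rect(w,h): return [[w/2,h/2],[w/2,-h/2],[-w/2,-h/2],[-w/2,h/2]] # TL TR BR BL
def show(n,mod,px,z): t,a,r=fit(mod,px2w(px,z,m)); print(n,t,round(a,1),'res',r)
show("case mat",rect(152,182),L([(54,57),(339,42),(347,278),(57,292)]),3)
show("board outline",rect(64,76),L([(186,58),(305,51),(307,150),(189,155)]),3)
show("radio outline",rect(60,82),L([(625,40),(754,45),(752,137),(621,131)]),3)
show("spk circles",[[0,76],[0,-76]],Rr([(397,168),(640,149)]),3)
show("spk mat",rect(100,224),Rr([(331,95),(688,67),(708,225),(347,251)]),3)
show("battery",rect(62,40),Rr([(380,391),(446,383),(461,479),(397,488)]),16)
show("board",rect(44,56),L([(263,417),(346,395),(362,459),(283,485)]),12)
show("heatsink",rect(36,36),L([(516,336),(578,335),(580,399),(517,400)]),22)
for n,p,z in [("driver",Rr((212,354)),24),("pot",Rr((44,367)),22),("tape",Rr((341,526)),19),("loupe",L((391,531)),34),("chip",L((313,440)),12)]: print(n,px2w(p,z,m))
E
```

```text
case mat [566.2 304.7] 2.5 res [0.3 0.  0.2 0.3]
board outline [606.7 275.2] 2.4 res [0.5 0.1 0.7 0.8]
radio outline [614.1  -3.9] -2.8 res [0.4 0.6 0.4 0.7]
spk circles [ 566.5 -296.9] 4.1 res [0.2 0.2]
spk mat [ 566.1 -296.8] 4.0 res [0.1 0.5 0.6 0.3]
battery [ 392.3 -228.3] 7.5 res [1.  1.5 1.4 1.2]
board [392.5 228.8] 16.2 res [1.6 2.1 3.1 2.4]
heatsink [434.8  84.1] 0.9 res [2.2 1.9 2.3 2. ]
driver [[ 441.8 -101.6]]
pot [[434.6   0.8]]
tape [[ 337.2 -177.9]]
loupe [[334.7 178.1]]
chip [[391.8 229. ]]
```

```bash
cat > to.py <<'E'
import sys
from h import *
# usage: to.py x y z yaw -> spin units, then slide units in the frame at the target yaw
x,y,z,a=map(float,sys.argv[1:5]); s=env.state(); p=np.array(s['ee_pos']); r=s['ee_rot']
d=np.array([x,y,z])-p; c,n=np.cos(np.radians(a)),np.sin(np.radians(a))
print('at',p.round(1),np.round(r,1),'j',np.round(s['qpos'],0),'t',round(s['time_s'],1))
print('spin',round(-(((a-r[2])+180)%360-180)/8,3),'slide',np.round(np.array([d[0]*c+d[1]*n,d[0]*n-d[1]*c,-d[2]])/30,2))
E
python3 -m jog '{"jaw":[56,56,56,56,56,56,56,56,56,56],"slide":[[0,0,0],[0,0,0],[0,0,0],[0.64,-0.9,0.3],[0.64,-0.9,0.3],[0.64,-0.9,0.3],[0.64,-0.9,0.3],[0.64,-0.9,0.3],[0.64,-0.9,0.3],[0.64,-0.9,0.3]],"spin":[0.73,0.73,0.73,0,0,0,0,0,0,0]}' 25
python3 to.py 398.2 -227.5 60 7.5
```

```text
time_s: 1.1
ee_pos: [352.3, -314.4, 150.4]
ee_rot: [-180.0, 0.0, 7.5]
force: [0.7, 0.2, -0.2]
gripper_width: 56.0
gripper_force: 0.0
at [ 352.3 -314.4  150.4] [-180.     0.     7.5] j [-43.  12. 108.  -0.  60.  39.] t 1.1
spin 0.006 slide [ 1.89 -2.67  3.01]
```

```bash
python3 -m jog '{"jaw":[56,56,56,56],"slide":[[0.63,-0.9,0.9],[0.63,-0.9,0.9],[0.63,-0.9,0.9],[0,0,0]],"spin":[0,0,0,0]}'
python3 to.py 398.2 -227.5 3 7.5
python3 - <<'E'
from h import *
import cv2
m=env.camera_model("wrist"); im=env.grab_frame("wrist"); cv2.imwrite("pics/w1.png",im[:,:,::-1])
T=np.array(m['camera_from_world'],float)
for n,p in {"bat":(392.3,-228.3,16),"tape":(337.2,-177.9,19)}.items():
    c=T[:3,:3]@p+T[:3,3]; print(n,m['cx']-m['fx']*c[0]/c[2],m['cy']+m['fy']*c[1]/c[2])
E
```

```text
time_s: 1.5
ee_pos: [396.0, -223.7, 66.7]
ee_rot: [-179.7, 0.4, 7.8]
force: [-0.2, 0.2, -0.8]
gripper_width: 56.2
gripper_force: 0.0
at [ 396.  -223.7   66.7] [-179.7    0.4    7.8] j [-31.  17. 116.   0.  47.  51.] t 1.5
spin 0.036 slide [0.06 0.13 2.12]
bat 282.7867749087109 224.57425681481476
tape 200.83805129382256 290.23932356876537
```

View pics/w1.png

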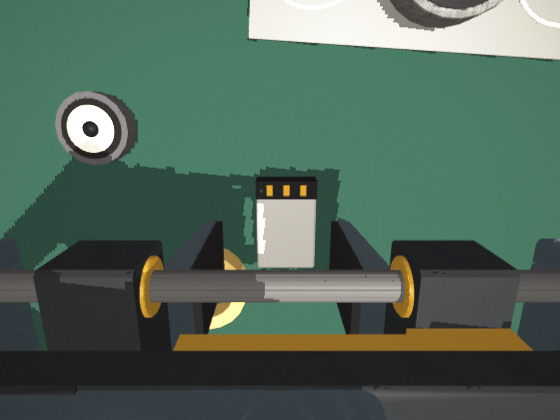

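The wrist view shows the battery at (286,222), predicted at (283,225), sitting between the fingers. The tape, at about (215,290), is beside and below the left finger. I go down and grip.

```bash
python3 -m jog '{"jaw":[56,56,56,56,30,30,30,30,30,30],"slide":[[0.06,0.1,0.6],[0,0,0.6],[0,0,0.5],[0,0,0.38],[0,0,0],[0,0,0],[0,0,0],[0,0,0],[0,0,0],[0,0,0]],"spin":[0,0,0,0,0,0,0,0,0,0]}' 25
python3 to.py 398.2 -227.5 3 7.5
```

```text
time_s: 2.55
ee_pos: [400.4, -231.3, 8.3]
ee_rot: [179.9, -0.1, 7.6]
force: [-1.8, -1.7, 5.8]
gripper_width: 39.7
gripper_force: 25.0
at [ 400.4 -231.3    8.3] [ 1.799e+02 -1.000e-01  7.600e+00] j [-31.  22. 120.  -0.  38.  51.] t 2.5
spin 0.01 slide [-0.05 -0.14  0.18]
```

```bash
python3 -m jog '{"jaw":[30,30,30,30,30,30,30,30,30,30],"slide":[[0,0,0.0],[0,0,-0.6],[0,0,-0.9],[0,0,-0.9],[0.5,-0.4,0],[0.9,-0.76,0],[0.9,-0.76,0],[0.9,-0.76,0],[0.9,-0.76,0],[0.9,-0.76,0]],"spin":[0,0,0,0,0,0,0,0,0,0]}'
python3 -m jog '{"jaw":[30,30,30,30,30,30,30,30,30,30],"slide":[[0.9,-0.76,0],[0.9,-0.76,0],[0.8,-0.7,0],[0.5,-0.4,0],[0,0,0],[0,0,0],[0,0,0],[0,0,0],[0,0,0],[0,0,0]],"spin":[-1,-1,-1,-1,-1,-1,-1,-1,-1,-0.96]}'
python3 -m jog '{"jaw":[30,30,30],"slide":[[0,0,0],[0,0,0],[0,0,0]],"spin":[0,0,0]}' | tail -2
python3 to.py 614.5 3.7 11.5 87.2
```

```text
time_s: 3.55
ee_pos: [532.5, -84.6, 79.3]
ee_rot: [-180.0, 0.0, 7.6]
force: [0.3, -0.7, -0.3]
gripper_width: 39.5
gripper_force: 25.0
time_s: 4.55
ee_pos: [595.3, 16.5, 79.1]
ee_rot: [-179.9, -0.0, 87.6]
force: [0.5, 0.2, -0.7]
gripper_width: 39.4
gripper_force: 25.0
gripper_width: 39.8
gripper_force: 25.0
at [595.6  16.3  79.4] [-180.    -0.    87.1] j [ 0. 27. 98.  0. 56.  3.] t 4.8
spin -0.008 slide [-0.39  0.65  2.26]
```

```bash
python3 -m jog '{"jaw":[30,30,30,30,30,30,30],"slide":[[-0.39,0.65,0],[0,0,0.6],[0,0,0.6],[0,0,0.6],[0,0,0.4],[0,0,0],[0,0,0]],"spin":[0,0,0,0,0,0,0]}'
python3 to.py 614.5 3.7 11.5 87.2
```

```text
time_s: 5.55
ee_pos: [614.9, 3.6, 13.8]
ee_rot: [180.0, 0.0, 87.2]
force: [-0.4, -0.6, 0.4]
gripper_width: 39.5
gripper_force: 25.0
at [614.9   3.6  13.8] [180.    0.   87.2] j [-1. 32. 99. -0. 49.  2.] t 5.5
spin 0.002 slide [ 0.   -0.01  0.08]
```

```bash
python3 -m jog '{"jaw":[30,58,58,58,58,58,58,58,70,70],"slide":[[0,0,0.07],[0,0,0],[0,0,0],[0,0,0],[0,0,-0.5],[0,0,-0.9],[0,0,-0.9],[-0.63,-0.93,0],[-0.63,-0.93,0],[-0.63,-0.93,0]],"spin":[0,0,0,0,0,0,0,0,0,0]}'
python3 -m jog '{"jaw":[70,70,70,70,70,70],"slide":[[-0.63,-0.93,0],[-0.63,-0.93,0],[-0.63,-0.93,0],[0,0,0],[0,0,0],[0,0,0]],"spin":[0,0,0,0,0,0]}'
python3 to.py 441.8 -101.6 60 87.2
python3 - <<'E'
from h import *
import cv2
a=env.grab_frame("top")[110:190,250:360]; a=cv2.resize(a,(550,400),interpolation=cv2.INTER_CUBIC)
m=env.camera_model("wrist"); b=env.grab_frame("wrist"); T=np.array(m['camera_from_world'],float)
c=T[:3,:3]@(441.8,-101.6,24)+T[:3,3]; print('driver',m['cx']-m['fx']*c[0]/c[2],m['cy']+m['fy']*c[1]/c[2])
b=cv2.resize(b,(400,300)); o=np.zeros((400,960,3),np.uint8); o[:,:550]=a;o[:300,560:]=b
cv2.imwrite("pics/a2.png",cv2.resize(o,(800,333))[:,:,::-1])
E
```

```text
time_s: 6.55
ee_pos: [527.5, -49.4, 80.9]
ee_rot: [179.9, 0.0, 87.3]
force: [-0.4, 0.2, 0.2]
gripper_width: 69.2
gripper_force: 0.0
time_s: 7.15
ee_pos: [443.2, -101.6, 80.8]
ee_rot: [179.9, 0.0, 87.3]
force: [-0.0, 0.1, -0.1]
gripper_width: 69.9
gripper_force: 0.0
at [ 443.2 -101.6   80.8] [179.9   0.   87.3] j [-14.  15. 116.   0.  49. -12.] t 7.2
spin 0.007 slide [-0.   -0.05  0.69]
driver 274.6912578440516 216.81059399025239
```

View pics/a2.png

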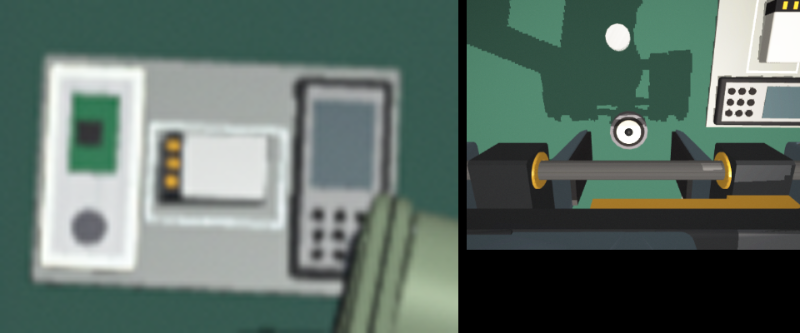

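The battery lies square inside its outline, spanning (160–268, 131–203) against the outline's (150–287, 122–228). The driver is centred between the fingers, as predicted. I go down and grip it.

```bash
python3 -m jog '{"jaw":[70,70,70,70,70,35,35,35,35,35],"slide":[[0,-0.05,0.6],[0,0,0.7],[0,0,0.7],[0,0,0.5],[0,0,0],[0,0,0],[0,0,0],[0,0,0],[0,0,0],[0,0,0]],"spin":[0,0,0,0,0,0,0,0,0,0]}' 20
python3 -m jog '{"jaw":[35,35,35,35],"slide":[[0,0,0],[0,0,0],[0,0,0],[0,0,0]],"spin":[0,0,0,0]}'
python3 to.py 561.1 -221.1 80 94.1
```

```text
time_s: 8.25
ee_pos: [441.0, -101.7, 6.1]
ee_rot: [179.9, 0.0, 87.2]
force: [-0.1, 0.8, 3.9]
gripper_width: 43.2
gripper_force: 20.0
time_s: 8.65
ee_pos: [441.0, -101.7, 6.1]
ee_rot: [179.9, 0.0, 87.2]
force: [-1.0, 0.9, 6.7]
gripper_width: 43.3
gripper_force: 20.0
at [ 441.  -101.7    6.1] [179.9   0.   87.2] j [-14.  22. 121.   0.  37. -12.] t 8.7
spin -0.858 slide [-4.26  3.71 -2.46]
```

```bash
python3 -m jog '{"jaw":[35,35,35,35,35,35,35,35,35,35],"slide":[[0,0,-0.5],[0,0,-0.8],[0,0,-0.8],[0,0,-0.4],[0,0,0],[-0.66,0.57,0],[-0.9,0.78,0],[-0.9,0.78,0],[-0.9,0.79,0],[-0.9,0.79,0]],"spin":[0,0,0,0,-0.86,0,0,0,0,0]}'
python3 -m jog '{"jaw":[35,35,35],"slide":[[0,0,0],[0,0,0],[0,0,0]],"spin":[0,0,0]}'
python3 to.py 561.1 -221.1 10 94.1
```

```text
time_s: 9.65
ee_pos: [561.1, -222.0, 80.0]
ee_rot: [-180.0, -0.0, 94.1]
force: [0.5, 1.1, -1.4]
gripper_width: 42.9
gripper_force: 20.0
time_s: 9.95
ee_pos: [559.4, -220.2, 79.9]
ee_rot: [-179.9, -0.1, 94.1]
force: [-0.7, -0.2, -1.2]
gripper_width: 42.9
gripper_force: 20.0
at [ 559.4 -220.2   79.9] [-1.799e+02 -1.000e-01  9.410e+01] j [-23.  27.  97.   0.  56. -27.] t 9.9
spin 0.004 slide [-0.03  0.05  2.33]
```

```bash
python3 -m jog '{"jaw":[35,35,35,35,35,35,70,70,70,70],"slide":[[-0.03,0.05,0.7],[0,0,0.8],[0,0,0.6],[0,0,0.23],[0,0,0],[0,0,0.02],[0,0,0],[0,0,0],[0,0,0],[0,0,-0.4]],"spin":[0,0,0,0,0,0,0,0,0,0]}'
python3 -m jog '{"jaw":[70,70,75,75,75,75,75,75,75,75],"slide":[[0,0,-0.9],[0,0,-0.9],[0,0,-0.5],[0,0,0],[0,0,0],[0,0,0],[0,0,0],[0,0,0],[0,0,0],[0,0,0]],"spin":[0,0,0.74,1,1,1,1,1,1,1]}'
python3 -m jog '{"jaw":[75,75,75,75],"slide":[[0,0,0],[0,0,0],[0,0,0],[0,0,0]],"spin":[1,1,0,0]}'
python3 to.py 392.0 229 85 16.2
```

```text
time_s: 10.95
ee_pos: [561.2, -221.4, 21.3]
ee_rot: [-179.8, -0.1, 94.1]
force: [0.6, 0.6, 1.0]
gripper_width: 69.6
gripper_force: 0.0
time_s: 11.95
ee_pos: [562.5, -222.0, 92.1]
ee_rot: [179.9, -0.0, 31.9]
force: [0.6, -0.7, -0.8]
gripper_width: 75.1
gripper_force: 0.0
time_s: 12.35
ee_pos: [562.4, -221.9, 91.7]
ee_rot: [180.0, -0.0, 16.4]
force: [-0.0, 0.4, -0.4]
gripper_width: 74.9
gripper_force: 0.0
at [ 562.4 -221.9   91.7] [180.   -0.   16.4] j [-23.  27.  96.  -0.  58.  51.] t 12.3
spin 0.021 slide [ -1.26 -16.02   0.22]
```

```bash
python3 -m jog '{"jaw":[75,75,75,75,75,75,75,75,75,75],"slide":[[-0.07,-0.9,0],[-0.07,-0.9,0],[-0.07,-0.9,0],[-0.07,-0.9,0],[-0.07,-0.9,0],[-0.07,-0.9,0],[-0.07,-0.9,0],[-0.07,-0.9,0],[-0.07,-0.9,0],[-0.07,-0.9,0]],"spin":[0,0,0,0,0,0,0,0,0,0]}'
python3 -m jog '{"jaw":[75,75,75,75,75,75,75,75,75,75],"slide":[[-0.07,-0.9,0],[-0.07,-0.9,0],[-0.07,-0.9,0],[-0.07,-0.9,0],[-0.07,-0.9,0.22],[-0.07,-0.9,0],[-0.07,-0.62,0],[0,0,0],[0,0,0],[0,0,0]],"spin":[0,0,0,0,0,0,0,0,0,0]}'
python3 to.py 392.0 229 5.5 16.2
python3 - <<'E'
from h import *
import cv2
a=env.grab_frame("top")[110:280,250:480]; a=cv2.resize(a,(690,510),interpolation=cv2.INTER_CUBIC)
m=env.camera_model("wrist"); b=env.grab_frame("wrist"); T=np.array(m['camera_from_world'],float)
c=T[:3,:3]@(392,229,12)+T[:3,3]; u,v=int(m['cx']-m['fx']*c[0]/c[2]),int(m['cy']+m['fy']*c[1]/c[2]); print('board',u,v)
cv2.imwrite("pics/t3.png",a[:,:,::-1]); cv2.imwrite("pics/w3.png",b[:,:,::-1])
E
```

```text
time_s: 13.35
ee_pos: [466.4, 32.5, 91.4]
ee_rot: [180.0, -0.0, 16.3]
force: [-0.1, -0.6, 0.6]
gripper_width: 75.5
gripper_force: 0.0
time_s: 14.35
ee_pos: [402.5, 200.3, 84.5]
ee_rot: [180.0, -0.0, 16.2]
force: [-0.5, -0.6, 0.4]
gripper_width: 74.7
gripper_force: 0.0
at [402.5 200.3  84.5] [180.   -0.   16.2] j [ 25.  15. 116.  -0.  49.  99.] t 14.3
spin 0.002 slide [-0.07 -1.02  2.63]
board 234 212
```

View pics/t3.png

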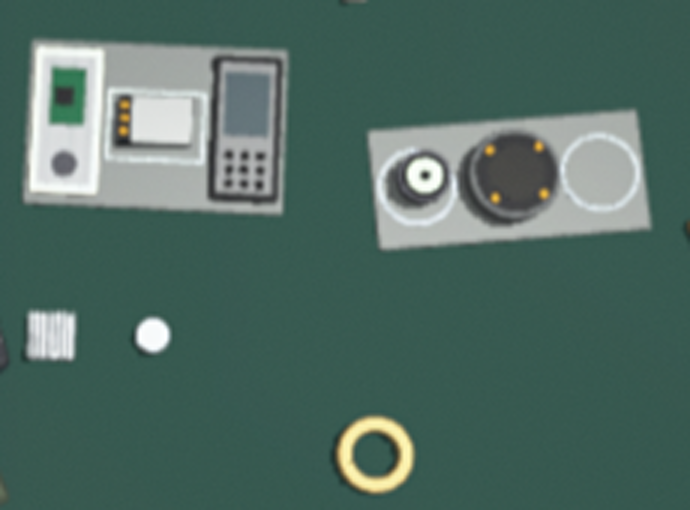

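View pics/w3.png

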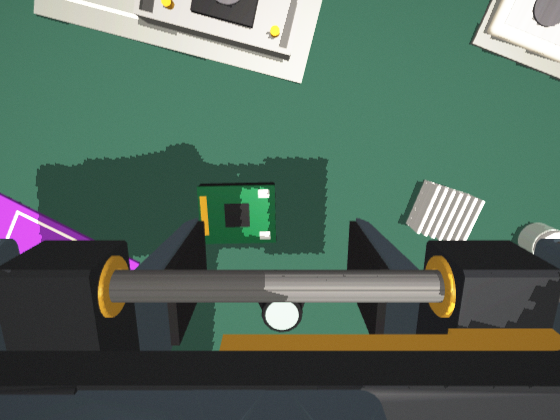

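The top view shows the battery at (155,120) and the driver's cone at (425,175). The wrist view shows the board chip at (236,215) against a prediction of (234,212), so the board position holds. I check the two placings numerically.

```bash
python3 - <<'E'
from h import *
np.set_printoptions(precision=1,suppress=True)
m=env.camera_model("top"); f=lambda p:np.array(p)/3+[250,110]-0.33
def loc(w,o,a): c,s=np.cos(np.radians(a)),np.sin(np.radians(a)); d=w-o; return np.array([c*d[0]+s*d[1],-s*d[0]+c*d[1]])
d=px2w(f((425,175)),27,m)[0]; print("driver",d,loc(d,np.array([566.3,-296.8]),4.1))
b=px2w(f([(117,95),(194,97),(192,145),(115,147)]),19,m).mean(0); print("bat",b,loc(b,np.array([614.1,-3.9]),-2.8))
print("outline circle", px2w(f((418,187)),3,m))
E
python3 -m jog '{"jaw":[75,75,75,75,75,75,75,75,75,75],"slide":[[-0.07,-0.7,0],[0,-0.32,0],[0,0,0.7],[0,0,0.7],[0,0,0.7],[0,0,0.5],[0,0,0],[0,0,0],[0,0,0],[0,0,0]],"spin":[0,0,0,0,0,0,0,0,0,0]}' 20
python3 to.py 392 229 5.5 16.2
```

```text
driver [ 564.9 -222.9] [ 3.9 73.8]
bat [614.3  -2.3] [0.1 1.6]
outline circle [[ 560.1 -221.6]]
time_s: 15.45
ee_pos: [392.3, 230.0, 7.2]
ee_rot: [-180.0, -0.1, 16.2]
force: [-0.0, -0.5, 0.0]
gripper_width: 75.0
gripper_force: 0.0
at [392.3 230.    7.2] [-1.80e+02 -1.00e-01  1.62e+01] j [ 29.  22. 121.  -0.  37. 103.] t 15.4
spin 0.001 slide [-0.02  0.03  0.06]
```

Both placings are well inside tolerance. I grip the board, lift it and carry it over.

```bash
python3 -m jog '{"jaw":[75,48,48,48,48,48,48,48,48,48],"slide":[[0,0,0.06],[0,0,0],[0,0,0],[0,0,0],[0,0,0],[0,0,0],[0,0,0],[0,0,-0.5],[0,0,-0.9],[0,0,-0.9]],"spin":[0,0,0,0,0,0,0,0,0,0]}' 20
python3 -m jog '{"jaw":[48,48],"slide":[[0,0,-0.4],[0,0,0]],"spin":[1,0.71]}'
python3 to.py 606.6 275.3 85 2.5
```

```text
time_s: 16.45
ee_pos: [391.2, 229.5, 73.8]
ee_rot: [180.0, 0.1, 16.2]
force: [0.7, 1.1, -1.3]
gripper_width: 55.9
gripper_force: 20.0
time_s: 16.65
ee_pos: [392.9, 230.5, 87.3]
ee_rot: [-179.9, -0.2, 2.2]
force: [0.8, -0.4, -1.0]
gripper_width: 56.0
gripper_force: 20.0
at [392.9 230.5  87.3] [-179.9   -0.2    2.2] j [ 29.  15. 115.   0.  49. 117.] t 16.6
spin -0.032 slide [ 7.18 -1.18  0.08]
```

```bash
python3 -m jog '{"jaw":[48,48,48,48,48,48,48,48,48,48],"slide":[[0.8,-0.13,0],[0.8,-0.13,0],[0.8,-0.13,0],[0.8,-0.13,0],[0.8,-0.13,0],[0.8,-0.13,0],[0.8,-0.13,0],[0.8,-0.13,0],[0.78,-0.13,0],[0,0,0]],"spin":[0,0,0,0,0,0,0,0,0,0]}'
python3 -m jog '{"jaw":[48,48],"slide":[[0,0,0],[0,0,0]],"spin":[0,0]}'
python3 to.py 606.6 275.3 9.5 2.5
```

```text
time_s: 17.65
ee_pos: [607.9, 274.8, 84.8]
ee_rot: [-180.0, -0.1, 2.5]
force: [0.1, 0.4, -0.8]
gripper_width: 55.4
gripper_force: 20.0
time_s: 17.85
ee_pos: [604.0, 274.0, 85.1]
ee_rot: [180.0, 0.1, 2.5]
force: [0.4, -0.6, 0.1]
gripper_width: 55.6
gripper_force: 20.0
at [604.  274.   85.1] [1.8e+02 1.0e-01 2.5e+00] j [ 23.  32.  87.   0.  61. 111.] t 17.9
spin 0.004 slide [ 0.09 -0.04  2.52]
```

```bash
python3 -m jog '{"jaw":[48,48,48,48,48,48,48,72,72,72],"slide":[[0.05,-0.04,0.7],[0,0,0.8],[0,0,0.6],[0,0,0.42],[0,0,0],[0,0,0.03],[0,0,0],[0,0,0],[0,0,0],[0,0,0]],"spin":[0,0,0,0,0,0,0,0,0,0]}'
python3 -m jog '{"jaw":[72,72,72,72,60,60,60,60,60,60],"slide":[[0,0,-0.4],[0,0,-0.9],[0,0,-0.9],[0,0,-0.4],[-0.86,0.87,0],[-0.86,0.87,0],[-0.86,0.87,0],[-0.86,0.87,0],[-0.86,0.87,0],[-0.86,0.87,0]],"spin":[0,0,0,0,0,0,0,0,0,0]}'
python3 -m jog '{"jaw":[60,60,60,60],"slide":[[-0.84,0.9,0],[0,0,0],[0,0,0],[0,0,0]],"spin":[0,0,0,0]}'
python3 to.py 434.8 84.1 5.5 2.5
python3 - <<'E'
from h import *
import cv2
a=env.grab_frame("top")[120:270,130:290]; a=cv2.resize(a,(640,600),interpolation=cv2.INTER_CUBIC)
m=env.camera_model("wrist"); b=env.grab_frame("wrist"); T=np.array(m['camera_from_world'],float)
c=T[:3,:3]@(434.8,84.1,22)+T[:3,3]; print('hs',m['cx']-m['fx']*c[0]/c[2],m['cy']+m['fy']*c[1]/c[2])
cv2.imwrite("pics/t4.png",a[:,:,::-1]); cv2.imwrite("pics/w4.png",b[:,:,::-1])
E
```

```text
time_s: 18.85
ee_pos: [607.0, 275.6, 9.5]
ee_rot: [-180.0, -0.0, 2.5]
force: [0.3, 0.5, -0.4]
gripper_width: 72.1
gripper_force: 0.0
time_s: 19.85
ee_pos: [457.8, 111.3, 87.2]
ee_rot: [180.0, -0.0, 2.5]
force: [0.6, 0.2, 0.1]
gripper_width: 60.0
gripper_force: 0.0
time_s: 20.25
ee_pos: [436.3, 84.8, 87.4]
ee_rot: [-180.0, -0.1, 2.5]
force: [-0.3, -0.2, 0.3]
gripper_width: 59.8
gripper_force: 0.0
at [436.3  84.8  87.4] [-1.8e+02 -1.0e-01  2.5e+00] j [ 10.  14. 117.   0.  49.  97.] t 20.2
spin 0.005 slide [-0.05  0.02  2.73]
hs 277.3442233353422 214.72884828026972
```

View pics/t4.png

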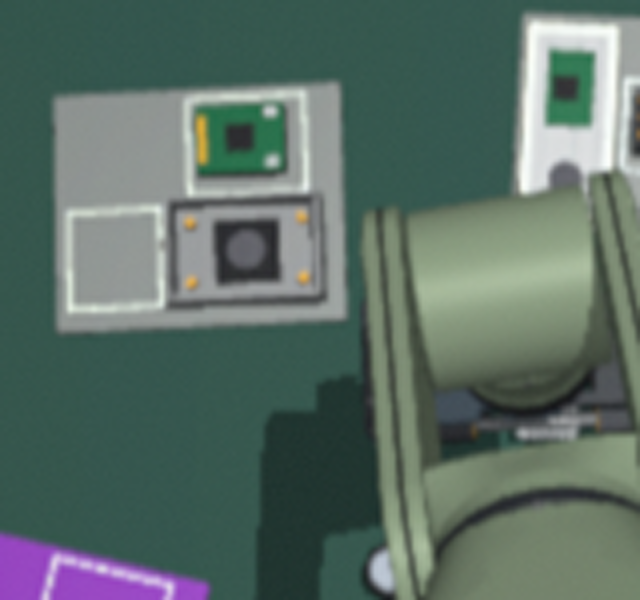

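View pics/w4.png

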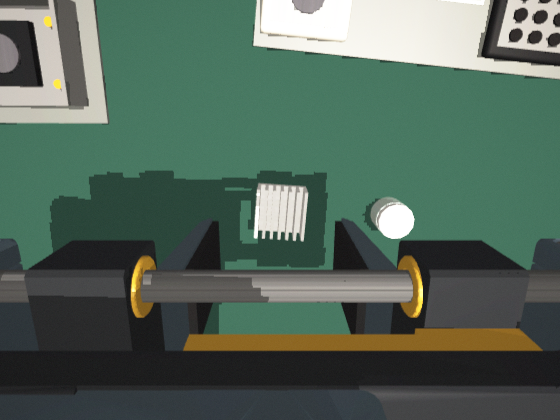

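The board lies square in its outline, with its chip at (240,138). The wrist view has the heat sink centred at (280,212), as predicted, with the pot clear at (392,217). I grip the heat sink and lift it.

```bash
python3 - <<'E'
from h import *
np.set_printoptions(precision=1,suppress=True)
m=env.camera_model("top"); f=lambda p:np.array(p)/4+[130,120]-0.375
print("chip",px2w(f((240,138)),15,m)); print(fit([[22,28],[22,-28],[-22,-28],[-22,28]],px2w(f([(196,107),(282,102),(286,170),(197,177)]),15,m)))
E
python3 -m jog '{"jaw":[60,60,60,60,60,60,28,28,28,28],"slide":[[-0.05,0.02,0.7],[0,0,0.8],[0,0,0.7],[0,0,0.5],[0,0,0],[0,0,0],[0,0,0],[0,0,0],[0,0,0],[0,0,0]],"spin":[0,0,0,0,0,0,0,0,0,0]}' 20
python3 -m jog '{"jaw":[28,28,28,28],"slide":[[0,0,0],[0,0,0],[0,0,0],[0,0,0]],"spin":[0,0,0,0]}'
```

```text
chip [[607.1 277.4]]
(array([606.5, 277.2]), np.float64(3.325093051916525), array([1. , 0.7, 0.2, 0.6]))
time_s: 21.35
ee_pos: [434.0, 83.6, 6.6]
ee_rot: [-180.0, -0.1, 2.5]
force: [1.0, 0.5, 2.8]
gripper_width: 35.6
gripper_force: 20.0
time_s: 21.75
ee_pos: [434.0, 83.6, 6.6]
ee_rot: [-180.0, -0.1, 2.5]
force: [0.2, -0.9, 6.1]
gripper_width: 36.0
gripper_force: 20.0
```

```bash
python3 -m jog '{"jaw":[28,28,28,28,28,28,28,28,28,28],"slide":[[0,0,-0.5],[0,0,-0.8],[0,0,-0.8],[0,0,-0.6],[0.88,-0.9,0],[0.88,-0.9,0],[0.88,-0.9,0],[0.88,-0.9,0],[0.88,-0.9,0],[0.88,-0.9,0]],"spin":[0,0,0,0,0,0,0,0,0,0]}'
python3 -m jog '{"jaw":[28,28,28,28,28],"slide":[[0.73,-0.78,0],[0,0,0],[0,0,0],[0,0,0],[0,0,0]],"spin":[0,0,0,0,0]}'
python3 to.py 606.5 276.5 23 2.5
```

```text
time_s: 22.75
ee_pos: [585.1, 253.4, 86.5]
ee_rot: [180.0, 0.1, 2.5]
force: [-0.2, -0.6, 0.4]
gripper_width: 35.8
gripper_force: 20.0
time_s: 23.25
ee_pos: [604.7, 275.7, 87.0]
ee_rot: [180.0, 0.0, 2.5]
force: [0.4, 0.3, -0.7]
gripper_width: 36.2
gripper_force: 20.0
at [604.7 275.7  87. ] [180.    0.    2.5] j [ 24.  32.  87.  -0.  62. 111.] t 23.2
spin -0.002 slide [ 0.06 -0.03  2.13]
```

```bash
python3 -m jog '{"jaw":[28,28,28,28,28,28,28,28],"slide":[[0.05,-0.03,0.6],[0,0,0.7],[0,0,0.5],[0,0,0.33],[0,0,0],[0,0,0],[0,0,0],[0,0,0]],"spin":[0,0,0,0,0,0,0,0]}'
```

```text
time_s: 24.05
ee_pos: [607.3, 277.8, 23.7]
ee_rot: [-180.0, -0.1, 2.5]
force: [0.3, -0.8, -0.6]
gripper_width: 36.0
gripper_force: 20.0
```

```bash
python3 -m jog '{"jaw":[28,28,50,50,50,50,50,50,50,50],"slide":[[0,0.03,0.05],[0,0,0],[0,0,0],[0,0,0],[0,0,0],[0,0,-0.3],[0,0,-0.7],[0,0,-0.9],[0,0,-0.9],[0,0,0]],"spin":[0,0,0,0,0,0,0,0,0,0]}'
python3 -m jog '{"jaw":[50,50,50,50,50,50,50,50,50,50],"slide":[[-0.8,0.9,0],[-0.8,0.9,0],[-0.8,0.9,0],[-0.8,0.9,0],[-0.8,0.9,0],[-0.8,0.9,0],[0,0,0],[0,0,0],[0,0,0],[0,0,0]],"spin":[0,0,0,0,0,0,0,0,0,0]}'
python3 - <<'E'
from h import *
import cv2
im=env.grab_frame("top")[:,:,::-1]
a=cv2.resize(im[120:220,130:250],(400,333),interpolation=cv2.INTER_CUBIC); s=env.grab_frame("scene")[:,:,::-1]
o=np.zeros((420,800,3),np.uint8); o[:333,:400]=a; o[:420,400:]=cv2.resize(s[120:330,220:420],(400,420),interpolation=cv2.INTER_CUBIC)
cv2.imwrite("pics/f5.png",o); cv2.imwrite("pics/top5.png",im)
E
```

```text
time_s: 25.05
ee_pos: [609.7, 278.0, 110.9]
ee_rot: [-179.8, -0.5, 2.5]
force: [0.6, 0.7, 0.9]
gripper_width: 49.9
gripper_force: 0.0
time_s: 26.05
ee_pos: [471.2, 109.3, 105.6]
ee_rot: [-180.0, -0.0, 2.6]
force: [-0.0, 0.6, -0.0]
gripper_width: 50.0
gripper_force: 0.0
```

View pics/f5.png

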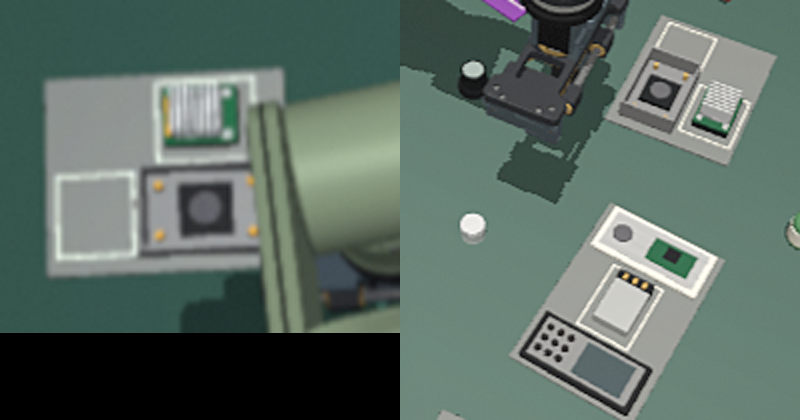

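View pics/top5.png

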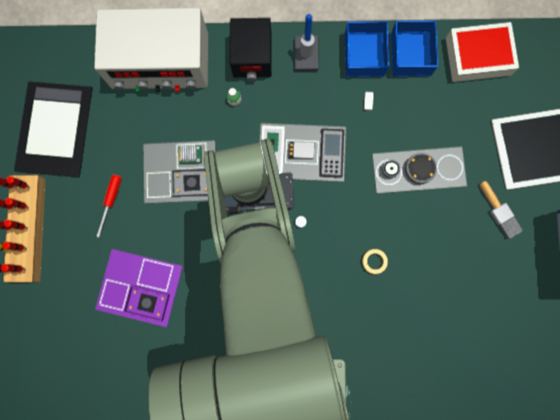

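```bash
python3 - <<'E'
from h import *
m=env.camera_model("top"); f=lambda p:np.array(p)/3.333+[130,120]-0.35
print(px2w(f((195,112)),37,m),px2w(f((200,115)),15,m))
E
```

```text
[[603.78234114 277.0491684 ]] [[607.0522652  277.27401335]]
```

The heat sink is about 3 mm from the board's centre, and all parts and bystanders are where they should be. Handing in.

```bash
python3 -c "
from workcell import env
print(env.job_done())"
```

```text
the job is handed in; nothing more can be done
None
```

The job is handed in at about 26 s: battery, driver and board lie inside their outlines and the heat sink sits on the board, each within about 4 mm of its target by the camera, with the pot, tape roll and loupe untouched; no verdict was returned.

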